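Dress the end of a toy-truck bar with a file in a sprung jig

ROBOT

A 6-joint arm with a two-finger parallel gripper is mounted at the origin on the work surface. World frame = base frame: x ahead of the robot, y to its left, z up, the work surface at z = 0. Lengths are in m, angles in rad, forces in N, time in s.
With the tool pointing down it reaches from about 0.3 to 1 m from the base axis. Payload 5.1 kg.
Tool frame: the origin (TCP) lies between the finger pads; the fingertips stand 17 mm ahead of it and the grasp point (between the pads) lies 2 mm behind it (env.nose_length is the distance from the TCP to the fingertips, in m); x points along the fingers, z is the direction in which the jaws open and shut, and the axes are right-handed (so a half turn about x gives the same grasp; the last joint's range is limited). The gripper opens to 95 mm and grips with 3 to 60 N. Pads are 20 mm wide; open, the fingers measure 119 mm over their backs; the gripper's body (75 mm by 180 mm) begins 59 mm behind the grasp point.
Start: joints at [-1.378, 0.124, 1.65, -0, 1.367, -0.083], TCP at [0.177, -0.625, 0.232] pointing down, gripper open.
Joint ranges: [-2.61, 2.61], [-1.02, 2.33], [0.03, 2.71], [-1.35, 4.49], [0.32, 2.68], [-2.91, 2.91]. Speed limits (rad/s): [2.57, 2.57, 3.14, 3.14, 3.14, 3.14].

INTERFACE

Orientations are given as a unit quaternion [w, x, y, z].
In Python, from station import env, imaging, job gives the robot as it stands.
- The arm moves only by the shell command python3 -m jog 'ROWS'. ROWS is a JSON object of lists of equal length, an entry for each row: "offset": the shift along the tool's x, y, z in cm, a list of three; "angular": the turn, a rotation vector about the tool's x, y, z in rad, a list of three; "hand": the opening, from -1 (shut) to 1 (fully open). In form: {"offset": [[dx, dy, dz], ...], "angular": [[wx, wy, wz], ...], "hand": [hand, ...]}. A call has 1 to 12 rows; each row shifts and turns the commanded pose from where the row before left it, along the tool's axes as they then stand; what a row does not reach is not made up. A row lasts 1/8 s, in which the tool goes at most 62.5 mm and 10.7 degrees, less where a joint would pass 70% of its speed; a pose out of reach is approached as far as the arm can. A call is refused whole if a number of a shift passes 6.25 or a number of a turn 0.188, either way. A call with a gripper value outside its range is refused whole. The fingers move at their own pace and stop on an object; the grip force is fixed at half the most. Time passes only in rows, so rows that do not move let the fingers close. It gives the time, the measured TCP pose, the force and the opening at its end, in the units of the state.
- env.state(): the state, without advancing time (a new reading comes with each control period).
- imaging.get_image(name): name is "scene" or "top" or "wrist"; returns the picture (384x512x3 uint8, blue, green, red); there is no depth.
- imaging.get_calibration(name): a dict with "camera_matrix" (3x3 intrinsics, pixels), "cam_to_world" (4x4, takes a point from camera to world coordinates). Camera axes: x right, y up, looking along -z (the intrinsics and any distortion apply to the point x, -y, -z); pixel columns grow to the right and rows downward; lengths in m; the calibration is good to about 2 mm. The wrist camera is an equidistant fisheye: a pixel r from the principal point sees the ray r / f radians off the axis. A picture is of the moment at which its call begins: read the wrist's pose just before it. get_calibration takes no time and is no camera call; for the wrist camera it gives the pose at the moment of the call.
- job.job_done(): hands the job in, once; it reports no verdict.
The state is a dict: "t": time; "joints": joint angles; "qvel": joint speeds; "joint_efforts": joint torques, N m; "tool_pos": TCP position; "tcp_rot": TCP orientation; "force": force on the tool from outside, world axes, zero at the start; "ft_torque": the same for the moment, N m; "grip_width": opening from 0.0 (shut) to 1.0 (fully open).
Only numpy, scipy, OpenCV 4.12 (cv2) and the standard library are available. Lean on these libraries where they do the work, as an engineer would, in place of code of your own. Each camera call takes 0.05 s, during which the arm holds its last target.

TASK

Take the file by its wooden grip and file the end of the plywood bar standing in the sprung jig: at least three full-length strokes, each from near the orange nose to near the heel, pushing towards the orange jaw with the file level, in line with the jig and covering the bar's whole width, pressed so that the sprung saddle visibly sinks a few millimetres but stays well short of bottoming. File on the push only: lift off the bar before each return. Then lay the file back flat on the middle of the blue mat and let go, leaving the model truck and other kit pieces undisturbed.

Things in the scene. Friction and masses are not known exactly. Their poses are not given: they have to be found in the camera images.
- file: The file, 0.18 to 0.35 kg: flat steel plate 150 (along its x) x 40 x 6 mm with an upright wooden block grip on top, 70 mm long (x -40 to +30 mm), 26 mm wide (y), from 6 to 58 mm above the underside. An orange cap marks the nose, its +x end. The whole underside files; its friction varies. Origin: centre of the underside, z up. It starts flat on the mat, nose roughly away from the robot.
- file_nose (a point): Middle of the front (orange) end of the file's underside, 75 mm ahead of its origin along +x.
- file_heel (a point): Middle of the rear end of the file's underside, 75 mm behind its origin.
- mat: Blue rubber mat fixed on the table, 210 x 100 x 5 mm (length along its x). Origin: centre of its underside. It may lie left or right of the robot's centre line, the jig on the other side.
- jig: Filing jig, aluminium base 110 x 90 x 20 mm fixed to the table. Origin: centre of the base's underside; +x is the filing direction, towards the orange jaw. A saddle plate (88 x 70 mm, top 42 mm up) floats on rubber bobbins and carries two jaws 50 mm wide in y: grey on the -x side (top 76 mm up), orange on the +x side (top 82 mm up), gripping the upright bar.
- bar_line (a point): A point fixed to the jig, 100 mm straight above its origin, on the axis of the pale plywood bar (6 mm thick along the jig's x, 20 mm wide along y). The bar's top end is the edge to file. It lies 0 to 12 mm above this point (100 to 112 mm above the table), different each time and not measured: find it by touch.
- sink (a joint): How far the saddle with jaws and bar is pressed down on its bobbins, m: 0 unloaded, positive down, about 2.5 N per mm. It may not pass 7.5 mm (about 19 N); 2 to 5 mm (5 to 12 N) is right for filing.
- shear (a joint): How far jaws and bar are dragged along the jig's x by the file, m: 0 unloaded, positive towards the orange jaw, about 1.5 N per mm, at most 8 mm either way. A file drawn back while touching makes it negative.
- truck: Bystander: plywood model truck on orange wheels, 150 x 55 x 61 mm, length along its x. Origin: underside centre. Loose.
- glue: Bystander: yellow glue stick with a blue cap standing upright, 27 mm across, 90 mm high. Origin: underside centre. Loose.
- offcut: Bystander: flat plywood leftover frame 100 x 80 x 4 mm lying on the table. Origin: underside centre. Loose.
- wheel: Bystander: spare orange wheel lying flat, 30 mm across, 6 mm thick. Origin: underside centre. Loose.
Not all that is in view belongs to the job. What is shaped like the file but green is not meant.

How it is judged:
By the outcome, as a careful person would: the job done as asked, in the order asked, and still so for the second after the job is handed in, with the robot touching nothing.
It also fails if it takes over 64 s, if anything falls off the work surface, if the arm or the gripper's body presses on something with over 40 N, if the wrist force passes 120 N, or if a joint passes its speed limit or range.

## Working session

There is one attempt and no reset: what is moved stays moved. The work goes in short steps, Python scripts to look and compute and a shell command to move; the robot and the scene stay as the last step left them, time stands still between calls to the robot, and variables do not carry over. Pictures are saved under pics/ and viewed, and the job is handed in when it is done.

```bash
ls; mkdir -p pics
python3 - <<'E'
from station import env, imaging, job
import cv2
for n in ("scene","top"):
    cv2.imwrite(f"pics/{n}0.png", imaging.get_image(n)); c=imaging.get_calibration(n); print(n,c)
print(env.state(), env.nose_length)
E
```

```text
pics
scene {'camera_matrix': array([[427.43677842,   0.        , 250.14998241],
       [  0.        , 427.43677842, 199.82799232],
       [  0.        ,   0.        ,   1.        ]]), 'cam_to_world': array([[-0.02668462, -0.62609769,  0.77928789,  1.15449357],
       [ 0.99952517, -0.02872586,  0.01114704, -0.02637839],
       [ 0.01540658,  0.77921531,  0.62656694,  0.60536438],
       [ 0.        ,  0.        ,  0.        ,  1.        ]])}
top {'camera_matrix': array([[357.83552194,   0.        , 259.89537858],
       [  0.        , 357.83552194, 189.70441148],
       [  0.        ,   0.        ,   1.        ]]), 'cam_to_world': array([[-3.49293285e-04,  9.93066731e-01, -1.17551462e-01,
         4.53716090e-01],
       [-9.99965865e-01,  6.23546339e-04,  8.23898289e-03,
        -1.68191292e-02],
       [ 8.25515859e-03,  1.17550327e-01,  9.93032614e-01,
         7.37078299e-01],
       [ 0.00000000e+00,  0.00000000e+00,  0.00000000e+00,
         1.00000000e+00]])}
{'t': 0.1, 'joints': array([-1.37759140e+00,  1.24482449e-01,  1.65154918e+00,  4.68579413e-06,
        1.36749257e+00, -8.25863598e-02]), 'qvel': array([-6.71586453e-04, -1.49493448e-03, -1.93169398e-03, -2.75203716e-05,
       -9.80581685e-04, -6.00683889e-04]), 'joint_efforts': array([ 3.91417170e-04, -4.18880475e+01, -3.61096680e+01,  7.76725193e-02,
        4.61806543e-02, -6.14950454e-05]), 'tool_pos': array([ 0.17687564, -0.62489677,  0.23047545]), 'tcp_rot': array([ 0.56347502,  0.42698094,  0.56449054, -0.42606761]), 'force': array([-0.63731596, -1.04321907,  0.95925166]), 'ft_torque': array([-0.00592134, -0.01819968,  0.03300382]), 'grip_width': 1.0010115696289525} 0.017
```

View pics/scene0.png

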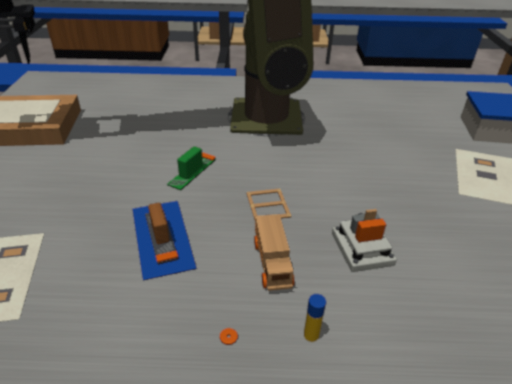

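View pics/top0.png

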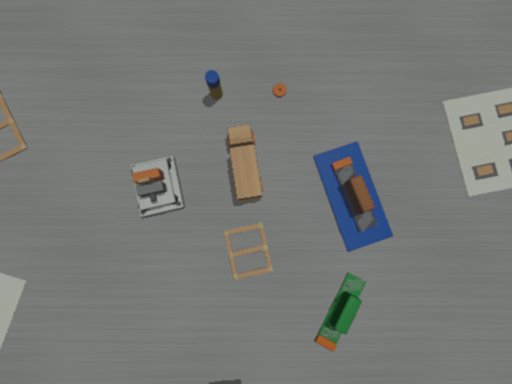

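Top view: mat with the red-capped file at about (352,196), jig at about (157,187), the green decoy at (342,312), truck at (245,162). Zooming in.

Run:
```python
import cv2
t=cv2.imread("pics/top0.png"); s=cv2.imread("pics/scene0.png")
cv2.imwrite("pics/c_mat.png",cv2.resize(t[135:260,300:400],None,fx=4.8,fy=4.8,interpolation=cv2.INTER_CUBIC))
cv2.imwrite("pics/c_jig.png",cv2.resize(t[145:225,120:200],None,fx=7,fy=7,interpolation=cv2.INTER_CUBIC))
cv2.imwrite("pics/c_jigs.png",cv2.resize(s[200:275,325:405],None,fx=7,fy=7,interpolation=cv2.INTER_CUBIC))
```

```text
(no output)
```

View pics/c_mat.png

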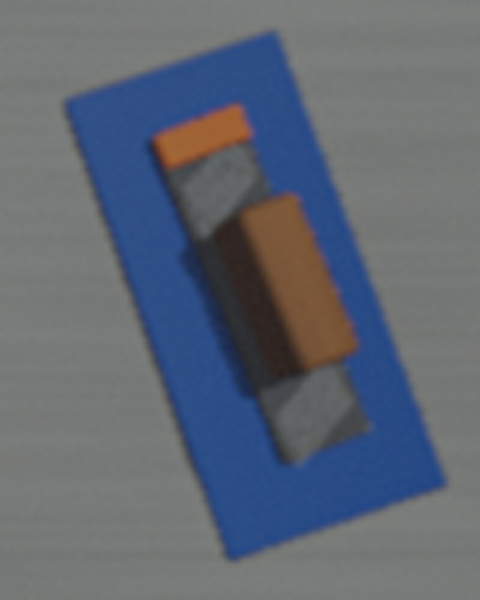

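View pics/c_jig.png

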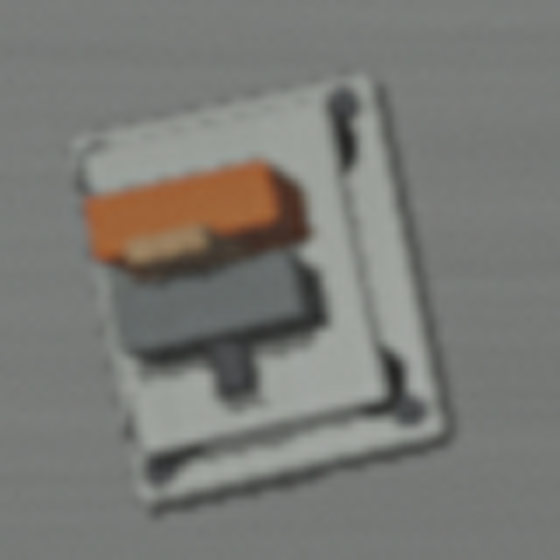

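View pics/c_jigs.png

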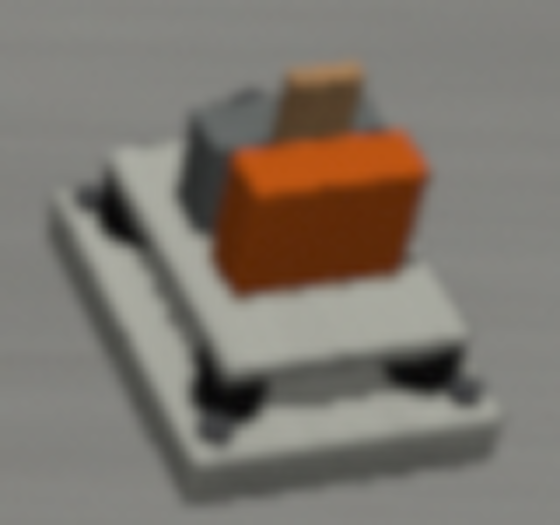

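```bash
cat > h.py <<'E'
from station import env, imaging, job
import numpy as np, cv2
from scipy.optimize import least_squares
from scipy.spatial.transform import Rotation as R
def pix2w(n,px,z):
    c=imaging.get_calibration(n);K=c["camera_matrix"];T=c["cam_to_world"]
    p=np.atleast_2d(px);d=np.c_[(p[:,0]-K[0,2])/K[0,0],-(p[:,1]-K[1,2])/K[1,1],-np.ones(len(p))]@T[:3,:3].T
    return T[:3,3]+d*((z-T[2,3])/d[:,2])[:,None]
def w2pix(n,P):
    c=imaging.get_calibration(n);K=c["camera_matrix"];T=c["cam_to_world"]
    q=(np.atleast_2d(P)-T[:3,3])@T[:3,:3]
    return np.c_[K[0,0]*q[:,0]/-q[:,2]+K[0,2],K[1,1]*-q[:,1]/-q[:,2]+K[1,2]]
def crop(p,s,o): return (np.array(p,float)+.5)/s-.5+np.array(o)
def mdl(v,P):
    P=np.array(P,float);c,s=np.cos(v[2]),np.sin(v[2])
    return np.c_[v[0]+c*P[:,0]-s*P[:,1],v[1]+s*P[:,0]+c*P[:,1],P[:,2]]
def fit(obs,v0):
    f=lambda v:np.concatenate([(w2pix(n,mdl(v,P))-px).ravel() for n,P,px in obs])
    r=least_squares(f,v0,loss="soft_l1");return r.x,f(r.x).reshape(-1,2)
E
python3 - <<'E'
from h import *
m=crop([(65,102),(277,31),(446,486),(231,560)],4.8,(300,135))
M=[(.105,.05,.005),(.105,-.05,.005),(-.105,-.05,.005),(-.105,.05,.005)]
v,r=fit([("top",M,m)],[.43,-.27,.3]);print("mat",v,np.degrees(v[2]),r.round(1).tolist())
f=crop([(150,135),(242,103),(370,430),(290,465)],4.8,(300,135))
F=[(.075,.02,.011),(.075,-.02,.011),(-.075,-.02,.011),(-.075,.02,.011)]
g=crop([(243,210),(296,195),(357,350),(303,370)],4.8,(300,135))
G=[(.03,.013,.063),(.03,-.013,.063),(-.04,-.013,.063),(-.04,.013,.063)]
v,r=fit([("top",F,f),("top",G,g)],[.43,-.27,.3]);print("file",v,np.degrees(v[2]),r.round(1).tolist())
for nm,P,q in (("F",F,f),("G",G,g)):
    v,r=fit([("top",P,q)],[.43,-.27,.3]);print(nm,v,np.degrees(v[2]))
# jig: unknown jaw x extents -> use y extents & symmetric tops; base corners outer left z=.02
j=lambda p:crop(p,7,(120,145)); js=lambda p:crop(p,7,(325,200))
obs=[("top",[(.055,.045,.02),(-.055,.045,.02)],j([(74,138),(140,490)])),
 ("top",[(.055,-.045,.0),(-.055,-.045,.0)],j([(383,75),(455,440)])),
 ("top",[(-.044,.035,.042),(-.044,-.035,.042),],j([(148,452),(385,403)])),
 ("scene",[(.044,.035,.042),(.044,-.035,.042)],js([(465,338),(232,375)])),
 ("scene",[(.055,.045,.02),(.055,-.045,.02)],js([(500,412),(200,465)])) ]
v,r=fit(obs,[.48,.2,.2]);print("jig",v,np.degrees(v[2]),r.round(1).tolist())
for h in (.1,.106,.112):
  print(h,w2pix("top",mdl(v,[(0,0,h)])),w2pix("scene",mdl(v,[(0,0,h)])))
print("bar obs",j([(168,246)]),js([(325,72)]))
E
```

```text
mat [ 0.52902219 -0.21375927  0.32435024] 18.583899555819894 [[-0.5, -0.5], [0.1, -0.5], [0.9, 0.3], [-0.3, 0.8]]
file [ 0.53234923 -0.21517717  0.35432049] 20.30106860902822 [[0.5, 0.1], [-0.8, 0.1], [0.3, 0.3], [-1.3, -0.1], [-1.2, -0.3], [0.4, -1.8], [1.7, 0.2], [0.2, 0.8]]
F [ 0.53251395 -0.21585011  0.35954773] 20.60056772837537
G [ 0.53212207 -0.21470408  0.34035386] 19.500839804454177
jig [0.54839186 0.18662679 0.23546606] 13.491211344269972 [[-1.3, -0.5], [-0.1, 2.0], [0.3, 0.5], [1.0, -0.6], [-1.0, 0.2], [0.5, -1.1], [0.9, -0.4], [-1.0, -0.5], [0.9, 0.7], [-1.2, 0.0]]
0.1 [[143.57034321 178.9723151 ]] [[370.39973256 210.92830408]]
0.106 [[142.50867548 178.47505223]] [[371.02767704 208.42886004]]
0.112 [[141.42693201 177.96838631]] [[371.66168174 205.90529415]]
bar obs [[143.57142857 179.71428571]] [[371.         209.85714286]]
```

```bash
cat >> h.py <<'E'
def tool():
    s=env.state();q=s["tcp_rot"];return s,np.array(s["tool_pos"]),R.from_quat([q[1],q[2],q[3],q[0]])
def goto(p,yaw,flip=None):
    """delta in tool axes: tool x down, tool z = +-(ref y axis at yaw)"""
    s,t,r=tool();best=None
    for k in (1,-1):
        z=k*np.array([-np.sin(yaw),np.cos(yaw),0]);x=np.array([0,0,-1.]);y=np.cross(z,x)
        w=(r.inv()*R.from_matrix(np.c_[x,y,z])).as_rotvec()
        if flip is not None and k!=flip: continue
        if best is None or np.linalg.norm(w)<np.linalg.norm(best[1]): best=(k,w)
    print("t",s["t"],"tcp",t.round(4),"F",np.round(s["force"],1),"grip",round(float(s["grip_width"]),3))
    print("k",best[0],"offset_cm",(r.inv().apply(np.array(p)-t)*100).round(2),"ang",best[1].round(4),"world d mm",((np.array(p)-t)*1000).round(1))
    print("target-oriented-axes: offset cm",)
E
python3 - <<'E'
from h import *
s,t,r=tool();print(r.as_matrix().round(3))
c=imaging.get_calibration("wrist");print(c["camera_matrix"],c["cam_to_world"].round(3))
goto([.53,-.215,.25],np.radians(20))
E
```

```text
[[-0.     0.962  0.272]
 [ 0.002  0.272 -0.962]
 [-1.     0.    -0.002]]
[[297.31863964   0.         251.82305146]
 [  0.         297.31863964 195.65673141]
 [  0.           0.           1.        ]] [[ 0.273  0.922  0.276  0.256]
 [-0.962  0.262  0.078 -0.603]
 [-0.001 -0.287  0.958  0.382]
 [ 0.     0.     0.     1.   ]]
t 0.1 tcp [ 0.1769 -0.6249  0.2305] F [-0.6 -1.   1. ] grip 1.001
k -1 offset_cm [ -1.89  45.14 -29.83] ang [-0.0733 -0.0019 -0.0002] world d mm [353.1 409.9  19.5]
target-oriented-axes: offset cm
```

```bash
python3 -m jog '{"offset":[[-0.2,4.5,-3.0],[-0.2,4.5,-3.0],[-0.2,4.5,-3.0],[-0.2,4.5,-3.0],[-0.2,4.5,-3.0],[-0.2,4.5,-3.0],[-0.2,4.5,-3.0],[-0.2,4.5,-3.0],[-0.2,4.5,-3.0],[0,4.6,-2.8],[0,0,0],[0,0,0]],"angular":[[0,0,0],[0,0,0],[0,0,0],[0,0,0],[0,0,0],[0,0,0],[0,0,0],[0,0,0],[0,0,0],[-0.07,0,0],[0,0,0],[0,0,0]],"hand":[1,1,1,1,1,1,1,1,1,1,1,1]}'
python3 - <<'E'
from h import *
goto([.53,-.215,.25],np.radians(20))
cv2.imwrite("pics/w1.png",imaging.get_image("wrist"))
E
```

```text
t: 1.6
tool_pos: [0.5294, -0.2159, 0.2491]
tcp_rot: [0.578, 0.406, 0.579, -0.407]
force: [-1.0, -0.7, -0.3]
grip_width: 0.997
t 1.6 tcp [ 0.5294 -0.2159  0.2491] F [-1.  -0.7 -0.3] grip 0.997
k -1 offset_cm [-0.09  0.09 -0.07] ang [-0.0032 -0.0005  0.0011] world d mm [0.6 0.9 0.9]
target-oriented-axes: offset cm
```

View pics/w1.png

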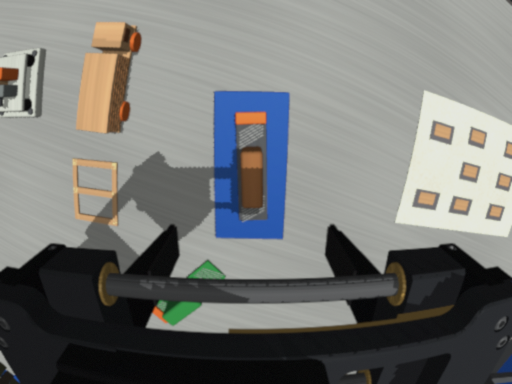

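The wrist view shows the mat (215-289, 92-238) with the file's orange nose at (251,118) and grip at (251,180). Zooming for a finer fit.

```bash
cat >> h.py <<'E'
_w2pix=w2pix
WC={}
def w2pix(n,P):
    if n!="wrist": return _w2pix(n,P)
    c=WC.get("c") or imaging.get_calibration("wrist")
    K=c["camera_matrix"];T=c["cam_to_world"];q=(np.atleast_2d(P)-T[:3,3])@T[:3,:3]
    d=np.c_[q[:,0],-q[:,1],-q[:,2]];rho=np.hypot(d[:,0],d[:,1]);th=np.arctan2(rho,d[:,2])
    k=np.where(rho>1e-9,th/np.maximum(rho,1e-9),0)
    return np.c_[K[0,0]*d[:,0]*k+K[0,2],K[1,1]*d[:,1]*k+K[1,2]]
E
python3 - <<'E'
import cv2
t=cv2.imread("pics/w1.png")
cv2.imwrite("pics/w1c.png",cv2.resize(t[85:245,205:300],None,fx=3.7*1,fy=3.7,interpolation=cv2.INTER_CUBIC))
E
```

```text
(no output)
```

View pics/w1c.png

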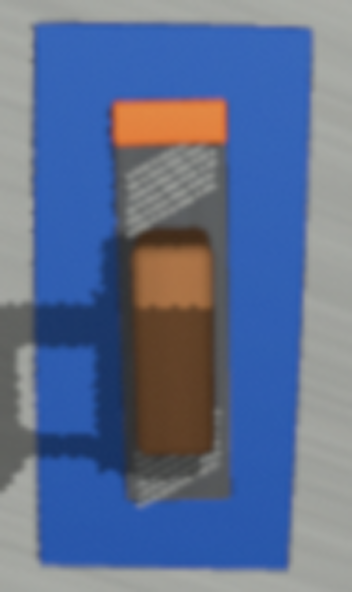

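Run:
```python
from h import *
C=lambda p:crop(p,3.7,(205,85))
m=C([(35,25),(311,29),(288,569),(41,564)])
M=[(.105,.05,.005),(.105,-.05,.005),(-.105,-.05,.005),(-.105,.05,.005)]
v,r=fit([("wrist",M,m)],[.53,-.215,.35]);print("mat",v,np.degrees(v[2]),r.round(1).tolist())
F=[(.075,.02,.011),(.075,-.02,.011),(-.075,-.02,.011),(-.075,.02,.011)]
f=C([(113,101),(226,99),(231,496),(127,499)])
G=[(-.04,-.013,.063),(-.04,.013,.063),(.03,.013,.063),(.03,-.013,.063)]
g=C([(212,453),(136,453),(133,247),(212,247)])
for nm,o in (("F",[("wrist",F,f)]),("G",[("wrist",G,g)]),("FG",[("wrist",F,f),("wrist",G,g)])):
    v,r=fit(o,[.53,-.215,.35]);print(nm,v,np.degrees(v[2]),r.round(1).tolist())
```

```text
mat [ 0.52976924 -0.2143489   0.32877097] 18.837189183335095 [[-0.8, -0.9], [0.8, -0.7], [0.6, 1.2], [-0.6, 1.5]]
F [ 0.53323069 -0.21546847  0.36877183] 21.12906927357961 [[-0.2, -0.5], [0.2, -0.7], [0.2, 0.9], [-0.1, 0.7]]
G [ 0.53335938 -0.21495496  0.35191269] 20.163111635222112 [[0.5, 1.2], [-0.5, 1.4], [-0.7, -0.9], [0.7, -1.1]]
FG [ 0.53326828 -0.21517888  0.36562161] 20.948575409778304 [[-0.2, -0.7], [0.2, -0.8], [-0.2, 0.8], [-0.5, 0.6], [1.1, 1.2], [0.1, 1.6], [-0.9, -0.6], [0.5, -1.1]]
```

```bash
python3 -m jog '{"offset":[[0,1.7,-4.9],[0,1.7,-4.9],[0,1.7,-4.9],[0,1.7,-4.9],[0,1.7,-4.9],[0,1.7,-4.9],[0,1.7,-4.9],[0,1.7,-4.0],[0,0,0],[0,0,0]],"angular":[[0,0,0],[0,0,0],[0,0,0],[0,0,0],[0,0,0],[0,0,0],[0,0,0],[0.113,0,0],[0,0,0],[0,0,0]],"hand":[1,1,1,1,1,1,1,1,1,1]}'
python3 - <<'E'
from h import *
goto([.548,.187,.25],np.radians(13.5))
import pickle
pickle.dump(imaging.get_calibration("wrist"),open("wc2.pkl","wb"))
im=imaging.get_image("wrist");cv2.imwrite("pics/w2.png",im)
P=w2pix("wrist",[[.548,.187,.05]])[0].astype(int);print(P)
x0,y0=max(P[0]-60,0),max(P[1]-60,0)
print(x0,y0);cv2.imwrite("pics/w2c.png",cv2.resize(im[y0:y0+115,x0:x0+120],None,fx=5,fy=5,interpolation=cv2.INTER_CUBIC))
E
```

```text
t: 2.9
tool_pos: [0.528, 0.1891, 0.2495]
tcp_rot: [0.555, 0.439, 0.554, -0.439]
force: [0.0, -1.0, 0.1]
grip_width: 1.0
t 2.9 tcp [0.528  0.1891 0.2495] F [ 0.  -1.   0.1] grip 1.0
k -1 offset_cm [-0.06  1.9   0.66] ang [-0.0037  0.0006  0.0005] world d mm [20.  -2.1  0.5]
target-oriented-axes: offset cm
[256 161]
196 101
```

View pics/w2.png

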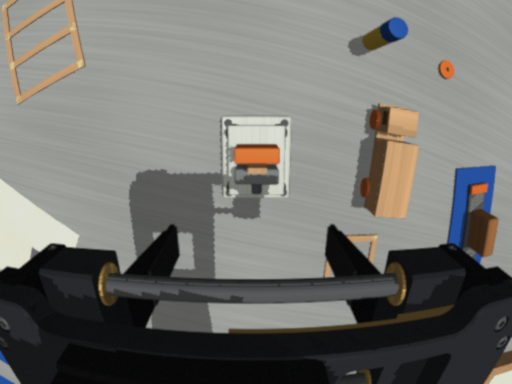

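View pics/w2c.png

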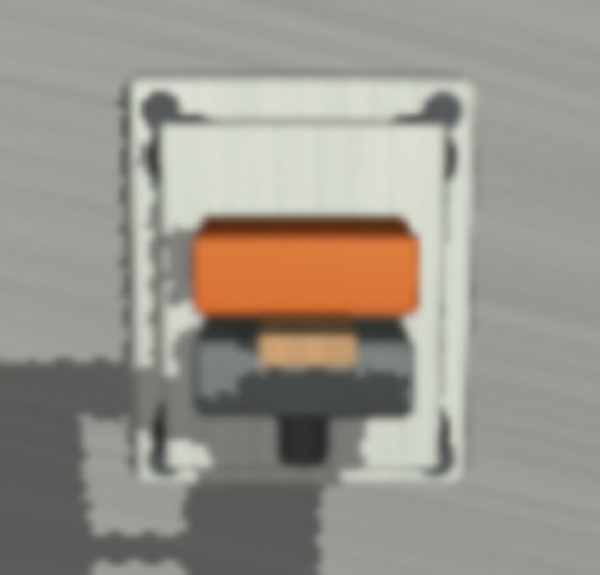

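Run:
```python
from h import *
import pickle; WC["c"]=pickle.load(open("wc2.pkl","rb"))
C=lambda p:crop(p,5,(196,101))
def box(x,y,z):return [(x,y,z),(x,-y,z),(-x,-y,z),(-x,y,z)]
o=[("wrist",box(.055,.045,.02),C([(132,77),(475,80),(462,482),(137,478)])),("wrist",box(.044,.035,.042),C([(162,122),(443,122),(438,468),(162,466)]))]
for oo in (o,o[:1],o[1:]):
  v,r=fit(oo,[.548,.187,.23]);print(v,np.degrees(v[2]),r.round(1).tolist())
v,_=fit(o,[.548,.187,.23])
for h in (.1,.106,.112):
  print(h,w2pix("wrist",mdl(v,[(0,0,h),(0,.01,h),(0,-.01,h)])).round(1).tolist())
print(C([(307,348),(258,349),(356,347)]))
# bar with height free from top,scene,wrist centres
def f(p):
  P=[p]
  return np.concatenate([(w2pix("wrist",P)-C([(307,348)])).ravel(),(w2pix("top",P)-[143.57,179.71]).ravel(),(w2pix("scene",P)-[371,209.86]).ravel()])
r=least_squares(f,[.548,.187,.106]);print(r.x,r.fun)
```

```text
[0.54830243 0.18794681 0.22676961] 12.992941524920292 [[-1.3, -1.1], [0.8, -1.1], [0.8, 1.0], [-1.1, 1.5], [-0.8, -0.8], [1.2, -0.3], [0.2, 0.6], [-0.0, 0.7]]
[0.54821001 0.1876362  0.22481936] 12.881200212823385 [[-1.0, -1.1], [1.1, -0.9], [0.9, 1.2], [-0.9, 1.6]]
[0.54830934 0.1881356  0.22914092] 13.12880741506358 [[-1.1, -0.7], [1.0, -0.4], [0.1, 0.5], [-0.1, 0.8]]
0.1 [[256.9, 169.8], [247.2, 169.7], [266.6, 169.9]]
0.106 [[257.0, 171.0], [247.2, 170.9], [266.9, 171.1]]
0.112 [[257.1, 172.2], [247.1, 172.2], [267.2, 172.3]]
[[257.  170.2]
 [247.2 170.4]
 [266.8 170. ]]
[0.5476344  0.18750303 0.10068595] [ 0.20109544  0.44772708 -0.62626589 -0.37628328 -0.13074779  0.53180554]
```

Run:
```python
from h import *
goto([.533,-.215,.12],np.radians(20.8))
```

```text
t 2.95 tcp [0.5281 0.1889 0.2496] F [ 0.6 -0.1  0.1] grip 0.995
k -1 offset_cm [12.98 -8.77 39.42] ang [-0.1318  0.0004  0.0003] world d mm [   4.9 -403.9 -129.6]
target-oriented-axes: offset cm
```

```bash
python3 -m jog '{"offset":[[0,-1.25,5.6],[0,-1.25,5.6],[0,-1.25,5.6],[0,-1.25,5.6],[0,-1.25,5.6],[0,-1.25,5.6],[0,-1.27,5.8],[4.3,0,0],[4.3,0,0],[4.3,0,0],[0,0,0],[0,0,0]],"angular":[[0,0,0],[0,0,0],[0,0,0],[0,0,0],[0,0,0],[0,0,0],[-0.132,0,0],[0,0,0],[0,0,0],[0,0,0],[0,0,0],[0,0,0]],"hand":[1,1,1,1,1,1,1,1,1,1,1,1]}'
python3 - <<'E'
from h import *
goto([.533,-.215,.033],np.radians(20.8))
import pickle
pickle.dump(imaging.get_calibration("wrist"),open("wc3.pkl","wb"))
im=imaging.get_image("wrist");cv2.imwrite("pics/w3.png",im)
F=mdl([.533,-.215,np.radians(20.8)],[(-.04,-.013,.063),(-.04,.013,.063),(.03,.013,.063),(.03,-.013,.063),(.075,.02,.011),(.075,-.02,.011)])
print(w2pix("wrist",F).round(1).tolist())
E
```

```text
t: 4.45
tool_pos: [0.534, -0.2143, 0.1225]
tcp_rot: [0.583, 0.401, 0.581, -0.401]
force: [0.9, 0.1, 0.8]
grip_width: 1.003
t 4.45 tcp [ 0.534  -0.2143  0.1225] F [0.9 0.1 0.8] grip 1.003
k -1 offset_cm [ 8.95 -0.13  0.01] ang [ 0.0005  0.0018 -0.0016] world d mm [ -1.   -0.7 -89.5]
target-oriented-axes: offset cm
[[266.9, 266.2], [235.1, 266.2], [233.4, 182.9], [268.8, 182.9], [228.3, 119.2], [273.8, 119.2]]
```

View pics/w3.png

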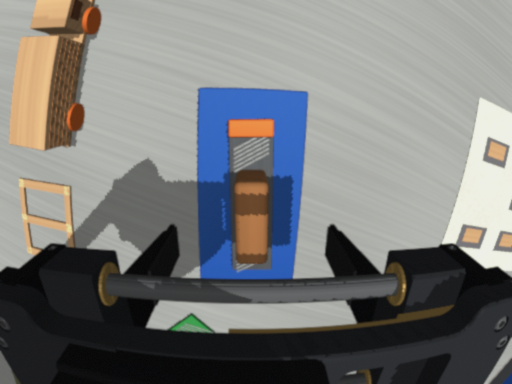

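Prediction matches the picture (nose at 229-273, 119). Descend and grip.

```bash
python3 -m jog '{"offset":[[3.5,-0.1,0],[3.5,0,0],[1.5,0,0],[0.4,0,0],[0,0,0],[0,0,0],[0,0,0],[0,0,0],[0,0,0],[0,0,0],[0,0,0],[0,0,0]],"angular":[[0,0,0],[0,0,0],[0,0,0],[0,0,0],[0,0,0],[0,0,0],[0,0,0],[0,0,0],[0,0,0],[0,0,0],[0,0,0],[0,0,0]],"hand":[1,1,1,1,1,-1,-1,-1,-1,-1,-1,-1]}'
python3 - <<'E'
from h import *
goto([.533,-.215,.033],np.radians(20.8))
print(env.state()["ft_torque"])
E
```

```text
t: 6.0
tool_pos: [0.5325, -0.2134, 0.0316]
tcp_rot: [0.582, 0.401, 0.582, -0.401]
force: [-0.9, 0.4, -0.4]
grip_width: 0.319
t 6.0 tcp [ 0.5325 -0.2134  0.0316] F [-0.9  0.4 -0.4] grip 0.319
k -1 offset_cm [-0.14 -0.01  0.17] ang [ 0.0018 -0.      0.    ] world d mm [ 0.5 -1.6  1.4]
target-oriented-axes: offset cm
[ 0.07061076 -0.01162366 -0.01676923]
```

```bash
python3 -m jog '{"offset":[[0,0,0],[0,0,0],[0,0,0]],"angular":[[0,0,0],[0,0,0],[0,0,0]],"hand":[-1,-1,-1]}'
python3 -m jog '{"offset":[[-0.5,0,0],[-1.5,0,0],[-3,0,0],[-4,0,0],[-4,0,0],[-4,0,0],[0,0,0],[0,0,0],[0,0,0]],"angular":[[0,0,0],[0,0,0],[0,0,0],[0,0,0],[0,0,0],[0,0,0],[0,0,0],[0,0,0],[0,0,0]],"hand":[-1,-1,-1,-1,-1,-1,-1,-1,-1]}'
python3 - <<'E'
from h import *
goto([.533,-.215,.033],np.radians(20.8))
print(env.state()["ft_torque"])
import pickle
pickle.dump(imaging.get_calibration("wrist"),open("wc4.pkl","wb"))
im=imaging.get_image("wrist");cv2.imwrite("pics/w4.png",im);cv2.imwrite("pics/w4c.png",cv2.resize(im[90:300,180:330],None,fx=2.8,fy=2.8,interpolation=cv2.INTER_CUBIC))
E
```

```text
t: 6.38
tool_pos: [0.5326, -0.2135, 0.0316]
tcp_rot: [0.582, 0.401, 0.582, -0.401]
force: [0.2, -1.3, -0.5]
grip_width: 0.273
t: 7.5
tool_pos: [0.5314, -0.2128, 0.1993]
tcp_rot: [0.581, 0.401, 0.584, -0.401]
force: [0.7, 0.2, -2.0]
grip_width: 0.27
t 7.5 tcp [ 0.5314 -0.2128  0.1993] F [ 0.7  0.2 -2. ] grip 0.27
k -1 offset_cm [16.63  0.11  0.31] ang [ 0.0018 -0.0029  0.0026] world d mm [   1.6   -2.2 -166.3]
target-oriented-axes: offset cm
[-0.02137346 -0.02407203  0.0279233 ]
```

View pics/w4c.png

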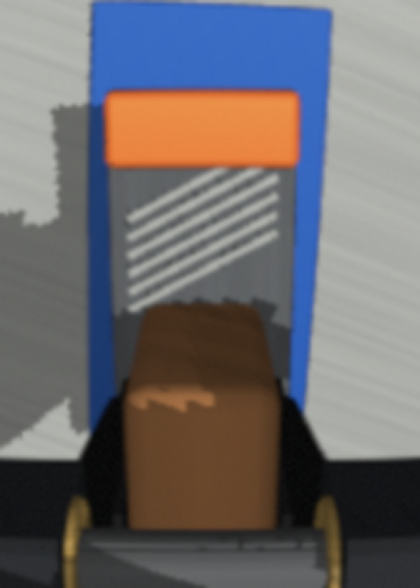

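Run:
```python
from h import *
import pickle; WC["c"]=pickle.load(open("wc4.pkl","rb"))
s,t,r=tool();y=r.as_matrix()[:,1];yaw=np.arctan2(y[1],y[0]);print(np.degrees(yaw),np.degrees(np.arcsin(y[2])))
zb=t[2]-.0266
P=[(.075,.02,zb+.006),(.075,-.02,zb+.006)]
obs=crop([(106,93),(299,92)],2.8,(180,90))
print(w2pix("wrist",mdl([t[0],t[1],yaw],P)),obs)
for dz in(-.005,.005): print(w2pix("wrist",mdl([t[0],t[1],yaw],[(.075,.02,zb+.006+dz),(.075,-.02,zb+.006+dz)])).round(1).tolist())
WC.clear()
# approach pose: nose-near contact: bar at file x=+.055
j=np.array([.548,.1877]);jy=np.radians(13.0);ux=np.array([np.cos(jy),np.sin(jy)])
p=j-.055*ux
goto([*p,.16],jy)
```

```text
20.901123393957487 -0.1453729202449235
[[216.73362358 120.99972256]
 [286.32428925 121.04440751]] [[217.53571429 122.89285714]
 [286.46428571 122.53571429]]
[[217.7, 120.6], [285.4, 120.7]]
[[215.7, 121.4], [287.3, 121.4]]
t 7.55 tcp [ 0.5315 -0.2129  0.1994] F [-0.1 -0.3 -1. ] grip 0.272
k -1 offset_cm [  4.02  10.39 -37.58] ang [ 0.1379 -0.0027  0.0027] world d mm [-37.1 388.2 -39.4]
target-oriented-axes: offset cm
```

```bash
python3 -m jog '{"offset":[[0,1.98,-4.6],[0,1.98,-4.6],[0,1.98,-4.6],[0,1.98,-4.6],[0,1.98,-4.6],[0,1.98,-4.6],[0,1.98,-4.6],[0,1.98,-4.6],[2.5,0,0],[0,0,0],[0,0,0]],"angular":[[0,0,0],[0,0,0],[0,0,0],[0,0,0],[0,0,0],[0,0,0],[0.069,0,0],[0.069,-0.0027,0.0027],[0,0,0],[0,0,0],[0,0,0]],"hand":[-1,-1,-1,-1,-1,-1,-1,-1,-1,-1,-1]}'
python3 - <<'E'
from h import *
goto([.548,.1877,.146],np.radians(13))
cv2.imwrite("pics/s5.png",imaging.get_image("scene")[150:300,270:470].repeat(4,0).repeat(4,1))
goto([.548,.1877,.146],np.radians(13))
E
```

```text
t: 8.93
tool_pos: [0.5526, 0.1861, 0.1763]
tcp_rot: [0.554, 0.44, 0.552, -0.44]
force: [0.9, -0.8, -2.1]
grip_width: 0.274
t 8.925 tcp [0.5526 0.1861 0.1763] F [ 0.9 -0.8 -2.1] grip 0.274
k -1 offset_cm [ 3.03 -0.42 -0.26] ang [-0.0007  0.0026 -0.0018] world d mm [ -4.6   1.6 -30.3]
target-oriented-axes: offset cm
t 8.975 tcp [0.5531 0.186  0.1771] F [-0.3 -0.7 -1. ] grip 0.273
k -1 offset_cm [ 3.1  -0.47 -0.28] ang [-0.001   0.0026 -0.0031] world d mm [ -5.1   1.7 -31.1]
target-oriented-axes: offset cm
```

View pics/s5.png

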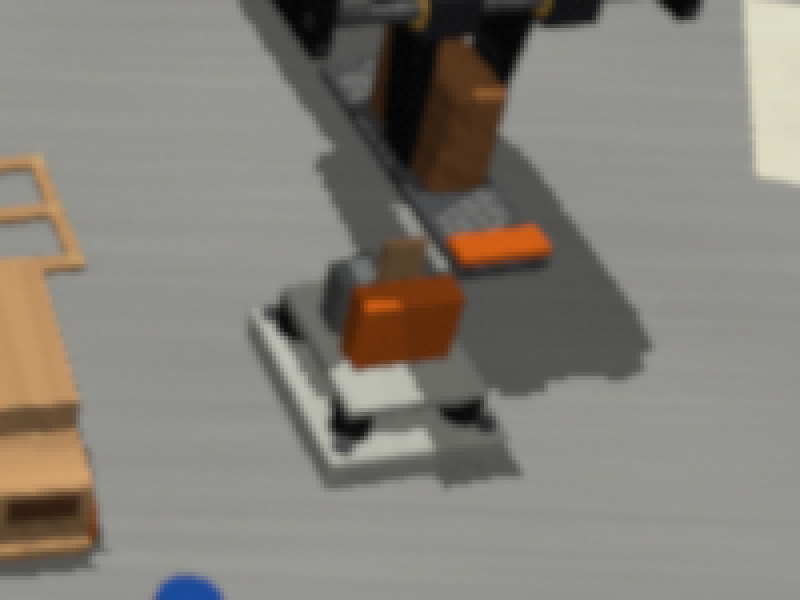

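Run:
```python
from h import *
s,t,r=tool();y=r.as_matrix()[:,1];yaw=np.arctan2(y[1],y[0]);zb=t[2]-.0266
print(np.degrees(yaw))
P=mdl([t[0],t[1],yaw],[(.075,.02,zb+.006),(.075,-.02,zb+.006),(.075,-.02,zb),(-.04,-.013,zb+.058),(.03,-.013,zb+.058),(.03,.013,zb+.058)])
print(((w2pix("scene",P)-[270,150])*4).round(0).tolist())
```

```text
12.94076565144802
[[551.0, 257.0], [460.0, 269.0], [457.0, 280.0], [384.0, 5.0], [454.0, 97.0], [514.0, 91.0]]
```

```bash
python3 -m jog '{"offset":[[1.5,-0.45,-0.25],[1.6,0,0],[0,0,0],[0,0,0],[0,0,0]],"angular":[[0,0.0025,-0.0025],[0,0,0],[0,0,0],[0,0,0],[0,0,0]],"hand":[-1,-1,-1,-1,-1]}'
python3 - <<'E'
from h import *
goto([.548,.1877,.140],np.radians(13))
E
```

```text
t: 9.6
tool_pos: [0.5484, 0.188, 0.1463]
tcp_rot: [0.554, 0.441, 0.553, -0.44]
force: [-0.9, 0.9, -2.0]
grip_width: 0.274
t 9.6 tcp [0.5484 0.188  0.1463] F [-0.9  0.9 -2. ] grip 0.274
k -1 offset_cm [ 0.63 -0.04  0.03] ang [-0.0001  0.0001 -0.0015] world d mm [-0.4 -0.3 -6.3]
target-oriented-axes: offset cm
```

```bash
python3 -m jog '{"offset":[[0.4,0,0],[0,0,0],[0,0,0]],"angular":[[0,0,0],[0,0,0],[0,0,0]],"hand":[-1,-1,-1]}'
python3 -m jog '{"offset":[[0.3,0,0],[0,0,0],[0,0,0]],"angular":[[0,0,0],[0,0,0],[0,0,0]],"hand":[-1,-1,-1]}'
python3 -m jog '{"offset":[[0.15,0,0],[0,0,0],[0,0,0]],"angular":[[0,0,0],[0,0,0],[0,0,0]],"hand":[-1,-1,-1]}'
python3 -m jog '{"offset":[[0.15,0,0],[0,0,0],[0,0,0]],"angular":[[0,0,0],[0,0,0],[0,0,0]],"hand":[-1,-1,-1]}'
```

```text
t: 9.98
tool_pos: [0.5478, 0.188, 0.1416]
tcp_rot: [0.553, 0.44, 0.553, -0.44]
force: [0.7, 0.3, -2.5]
grip_width: 0.273
t: 10.35
tool_pos: [0.5478, 0.188, 0.1386]
tcp_rot: [0.553, 0.44, 0.553, -0.44]
force: [-0.3, 0.5, -1.1]
grip_width: 0.269
t: 10.72
tool_pos: [0.5478, 0.188, 0.1371]
tcp_rot: [0.553, 0.44, 0.553, -0.44]
force: [0.3, -0.5, -2.0]
grip_width: 0.267
t: 11.1
tool_pos: [0.5478, 0.188, 0.1356]
tcp_rot: [0.553, 0.44, 0.553, -0.44]
force: [0.3, 0.1, -2.4]
grip_width: 0.268
```

Underside is now about 0.109; no contact (force is just the file's weight). Continue.

```bash
python3 -m jog '{"offset":[[0.15,0,0],[0,0,0],[0,0,0]],"angular":[[0,0,0],[0,0,0],[0,0,0]],"hand":[-1,-1,-1]}'
python3 -m jog '{"offset":[[0.15,0,0],[0,0,0],[0,0,0]],"angular":[[0,0,0],[0,0,0],[0,0,0]],"hand":[-1,-1,-1]}'
```

```text
t: 11.48
tool_pos: [0.5478, 0.188, 0.1341]
tcp_rot: [0.553, 0.44, 0.553, -0.44]
force: [-0.3, -0.2, -1.6]
grip_width: 0.272
t: 11.85
tool_pos: [0.5479, 0.188, 0.1326]
tcp_rot: [0.553, 0.44, 0.553, -0.44]
force: [0.5, 0.4, -1.9]
grip_width: 0.271
```

```bash
python3 -m jog '{"offset":[[0.15,0,0],[0,0,0],[0,0,0]],"angular":[[0,0,0],[0,0,0],[0,0,0]],"hand":[-1,-1,-1]}'
```

```text
t: 12.22
tool_pos: [0.5479, 0.188, 0.1311]
tcp_rot: [0.553, 0.44, 0.553, -0.44]
force: [-0.7, -0.1, -2.0]
grip_width: 0.274
```

```bash
python3 -m jog '{"offset":[[0.15,0,0],[0,0,0],[0,0,0]],"angular":[[0,0,0],[0,0,0],[0,0,0]],"hand":[-1,-1,-1]}'
python3 - <<'E'
from h import *
im=imaging.get_image("scene");cv2.imwrite("pics/s6.png",cv2.resize(im[150:300,270:470],None,fx=4,fy=4,interpolation=cv2.INTER_CUBIC))
E
```

```text
t: 12.6
tool_pos: [0.5479, 0.188, 0.1296]
tcp_rot: [0.553, 0.44, 0.553, -0.44]
force: [-0.1, 0.3, -1.9]
grip_width: 0.275
```

View pics/s6.png

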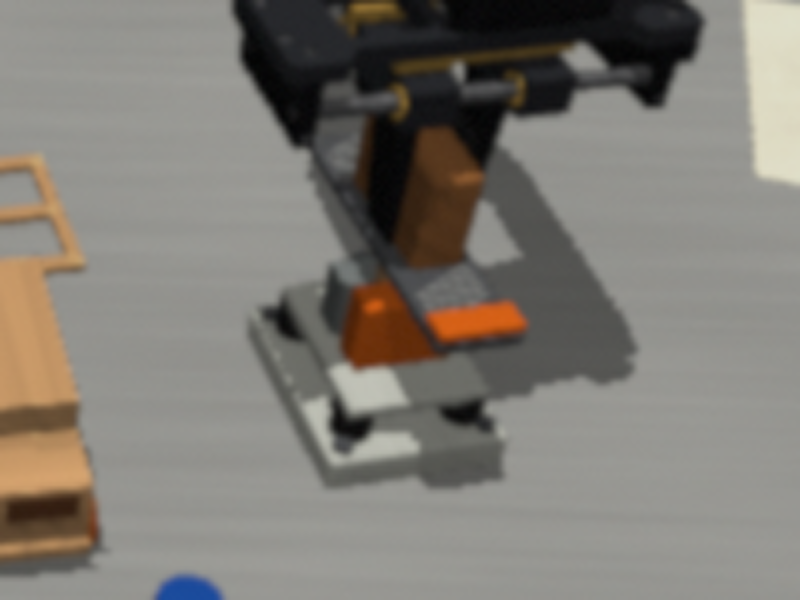

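```bash
python3 -m jog '{"offset":[[0.15,0,0],[0,0,0],[0,0,0]],"angular":[[0,0,0],[0,0,0],[0,0,0]],"hand":[-1,-1,-1]}'
```

```text
t: 13.02
tool_pos: [0.5479, 0.188, 0.1281]
tcp_rot: [0.553, 0.44, 0.553, -0.44]
force: [-0.6, 0.3, -1.8]
grip_width: 0.271
```

```bash
python3 -m jog '{"offset":[[0.15,0,0],[0,0,0],[0,0,0]],"angular":[[0,0,0],[0,0,0],[0,0,0]],"hand":[-1,-1,-1]}'
```

```text
t: 13.4
tool_pos: [0.5481, 0.188, 0.1271]
tcp_rot: [0.554, 0.44, 0.553, -0.44]
force: [-0.6, 0.3, 0.3]
grip_width: 0.27
```

```bash
python3 -m jog '{"offset":[[0.2,0,0],[0,0,0],[0,0,0],[0,0,0]],"angular":[[0,0,0],[0,0,0],[0,0,0],[0,0,0]],"hand":[-1,-1,-1,-1]}'
python3 - <<'E'
from h import *
s=env.state();print(s["force"],s["ft_torque"]);goto([.548,.1877,.128],np.radians(13))
for _ in range(3):
  im=imaging.get_image("scene");s=env.state();print(s["force"],s["tool_pos"])
E
```

```text
t: 13.9
tool_pos: [0.5483, 0.1881, 0.1252]
tcp_rot: [0.554, 0.441, 0.553, -0.44]
force: [-0.5, -0.2, 4.5]
grip_width: 0.273
[-0.49348587 -0.1842183   4.54084034] [0.02009049 0.13290779 0.03293116]
t 13.9 tcp [0.5483 0.1881 0.1252] F [-0.5 -0.2  4.5] grip 0.273
k -1 offset_cm [-0.28 -0.03  0.03] ang [-0.0001  0.0001 -0.0014] world d mm [-0.3 -0.4  2.8]
target-oriented-axes: offset cm
[-0.4287492  -0.21374444  4.65306915] [0.54824026 0.18806745 0.12516386]
[ 0.32438161 -0.43071336  5.22022963] [0.54823657 0.18804241 0.12513471]
[-1.37612838 -0.14765729  4.85405676] [0.54819472 0.18804134 0.12509212]
```

```bash
python3 -m jog '{"offset":[[-2.5,0,0],[0,-2.9,0],[0,-2.8,0],[0,0,0],[1.9,0,0],[0.4,0,0],[0.2,0,0],[0,0,0],[0,0,0]],"angular":[[0,0,0],[0,0,0],[0,0,0],[0,0,0],[0,0,0],[0,0,0],[0,0,0],[0,0,0],[0,0,0]],"hand":[-1,-1,-1,-1,-1,-1,-1,-1,-1]}'
python3 - <<'E'
from h import *
im=imaging.get_image("scene");cv2.imwrite("pics/s7.png",cv2.resize(im[150:300,270:470],None,fx=4,fy=4,interpolation=cv2.INTER_CUBIC))
im=imaging.get_image("wrist");cv2.imwrite("pics/w7.png",cv2.resize(im[60:300,150:360],None,fx=2.4,fy=2.4,interpolation=cv2.INTER_CUBIC))
s=env.state();print(s["force"],s["ft_torque"]);goto([.548,.1877,.128],np.radians(13))
E
```

```text
t: 15.18
tool_pos: [0.493, 0.1753, 0.1253]
tcp_rot: [0.554, 0.441, 0.553, -0.44]
force: [-0.6, -0.0, 4.9]
grip_width: 0.274
[ 0.84316232 -0.81847681  4.09587625] [ 0.04326516 -0.28505289  0.00486402]
t 15.275 tcp [0.4929 0.1753 0.1252] F [ 0.8 -0.8  4.1] grip 0.272
k -1 offset_cm [-0.27  5.65  0.03] ang [-0.0001  0.0002 -0.0017] world d mm [55.1 12.4  2.8]
target-oriented-axes: offset cm
```

View pics/s7.png

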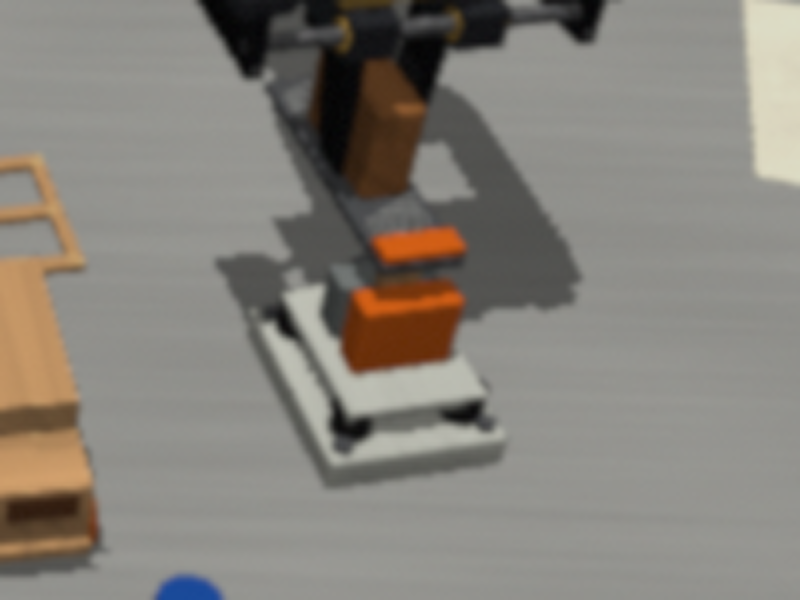

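View pics/w7.png

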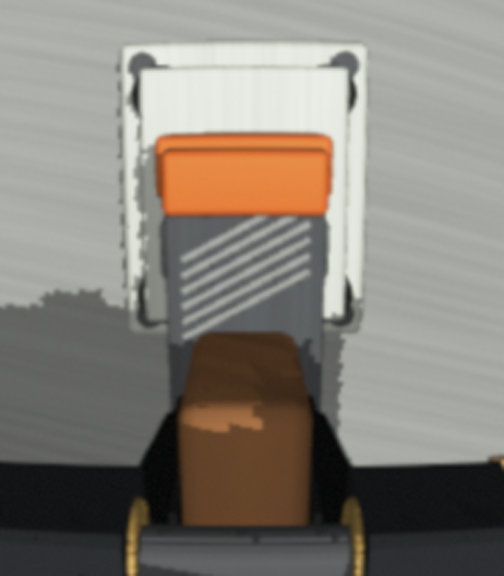

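```bash
python3 -m jog '{"offset":[[0.04,1.15,0],[0.02,1.15,0],[0,1.15,0],[0,1.15,0],[0,1.15,0]],"angular":[[0,0,0],[0,0,0],[0,0,0],[0,0,0],[0,0,0]],"hand":[-1,-1,-1,-1,-1]}'
python3 -m jog '{"offset":[[0,1.15,0],[0,1.15,0],[0,1.15,0],[0,1.15,0]],"angular":[[0,0,0],[0,0,0],[0,0,0],[0,0,0]],"hand":[-1,-1,-1,-1]}'
python3 -m jog '{"offset":[[0,1.15,0],[0,0,0]],"angular":[[0,0,0],[0,0,0]],"hand":[-1,-1]}'
python3 - <<'E'
from h import *
s=env.state();print(s["force"],s["ft_torque"]);goto([.548,.1877,.128],np.radians(13))
E
```

```text
t: 15.9
tool_pos: [0.5469, 0.1879, 0.124]
tcp_rot: [0.552, 0.439, 0.554, -0.442]
force: [-5.7, -1.0, 8.4]
grip_width: 0.273
t: 16.4
tool_pos: [0.5913, 0.1981, 0.1237]
tcp_rot: [0.552, 0.438, 0.555, -0.442]
force: [-5.5, -1.9, 7.3]
grip_width: 0.273
t: 16.65
tool_pos: [0.603, 0.2007, 0.1237]
tcp_rot: [0.552, 0.439, 0.555, -0.442]
force: [-4.0, -0.2, 7.1]
grip_width: 0.275
[-4.01834908 -0.21282289  7.12510246] [-0.30690512  1.27306287  0.02665487]
t 16.65 tcp [0.603  0.2007 0.1237] F [-4.  -0.2  7.1] grip 0.275
k -1 offset_cm [-0.4  -5.65  0.03] ang [-0.0001  0.      0.0056] world d mm [-55.  -13.    4.3]
target-oriented-axes: offset cm
```

```bash
python3 -m jog '{"offset":[[0,0.8,0],[0,0,0]],"angular":[[0,0,0],[0,0,0]],"hand":[-1,-1]}'
python3 - <<'E'
from h import *
im=imaging.get_image("scene");cv2.imwrite("pics/s8.png",cv2.resize(im[150:300,270:470],None,fx=4,fy=4,interpolation=cv2.INTER_CUBIC))
s=env.state();print(s["force"],s["ft_torque"]);goto([.548,.1877,.128],np.radians(13))
E
```

```text
t: 16.9
tool_pos: [0.6105, 0.2025, 0.1235]
tcp_rot: [0.552, 0.439, 0.555, -0.442]
force: [-3.6, -0.7, 6.1]
grip_width: 0.273
[-3.60466132 -0.46861751  6.67556053] [-0.26105344  1.22295396  0.01972589]
t 16.95 tcp [0.6104 0.2025 0.1234] F [-3.6 -0.5  6.7] grip 0.27
k -1 offset_cm [-0.42 -6.41  0.04] ang [0.     0.     0.0059] world d mm [-62.4 -14.8   4.6]
target-oriented-axes: offset cm
```

View pics/s8.png

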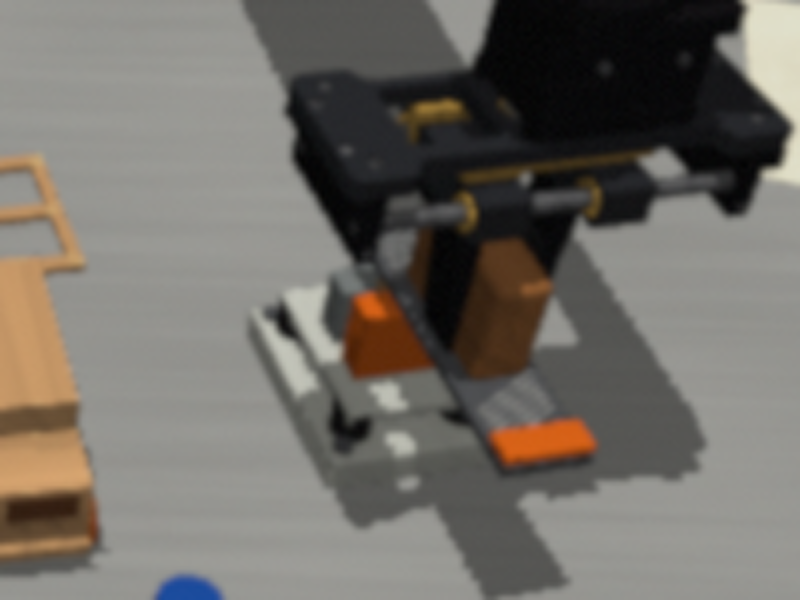

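```bash
python3 -m jog '{"offset":[[-1.3,0,0],[-1.2,0,0],[0,-4.1,0],[0,-4.1,0],[0,-4.0,0],[0,0,0],[0,0,0]],"angular":[[0,0,0],[0,0,0],[0,0,0],[0,0,0],[0,0,0],[0,0,0],[0,0,0]],"hand":[-1,-1,-1,-1,-1,-1,-1]}'
python3 - <<'E'
from h import *
im=imaging.get_image("scene");cv2.imwrite("pics/s9.png",cv2.resize(im[150:300,270:470],None,fx=4,fy=4,interpolation=cv2.INTER_CUBIC))
s,t,r=tool();y=r.as_matrix()[:,1];yaw=np.arctan2(y[1],y[0]);zb=t[2]-.0266
P=mdl([t[0],t[1],yaw],[(.075,.02,zb+.006),(.075,-.02,zb+.006),(.075,-.02,zb),(.03,-.013,zb+.058),(.03,.013,zb+.058)])
print(((w2pix("scene",P)-[270,150])*4).round(0).tolist())
goto([.4925,.175,.128],np.radians(13))
E
```

```text
t: 17.82
tool_pos: [0.4942, 0.1756, 0.1499]
tcp_rot: [0.554, 0.441, 0.553, -0.44]
force: [0.1, 0.1, -1.4]
grip_width: 0.272
[[478.0, 216.0], [394.0, 227.0], [391.0, 237.0], [389.0, 70.0], [444.0, 64.0]]
t 17.875 tcp [0.4945 0.1756 0.1499] F [ 0.7 -0.2 -2.3] grip 0.273
k -1 offset_cm [ 2.19 -0.22  0.02] ang [-0.0002  0.0001 -0.0023] world d mm [ -2.   -0.6 -21.9]
target-oriented-axes: offset cm
```

View pics/s9.png

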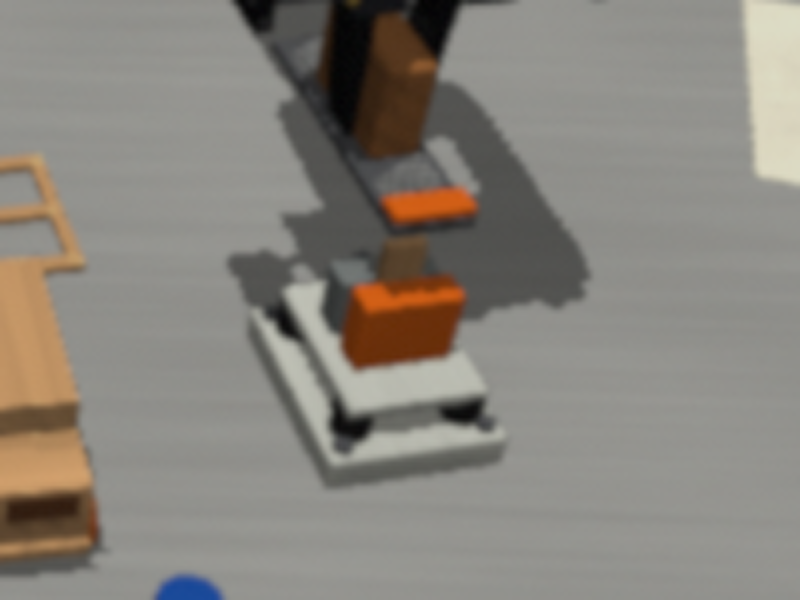

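```bash
python3 -m jog '{"offset":[[1.8,-0.2,0],[0.4,0,0],[0.25,0,0],[0,0,0],[0,0,0]],"angular":[[0,0,0],[0,0,0],[0,0,0],[0,0,0],[0,0,0]],"hand":[-1,-1,-1,-1,-1]}'
python3 - <<'E'
from h import *
goto([.4925,.175,.128],np.radians(13))
E
```

```text
t: 18.5
tool_pos: [0.4925, 0.1752, 0.1258]
tcp_rot: [0.554, 0.441, 0.553, -0.44]
force: [-0.6, 0.9, 6.0]
grip_width: 0.273
t 18.5 tcp [0.4925 0.1752 0.1258] F [-0.6  0.9  6. ] grip 0.273
k -1 offset_cm [-0.22 -0.    0.01] ang [-0.0001  0.0002 -0.0027] world d mm [-0.  -0.2  2.2]
target-oriented-axes: offset cm
```

```bash
python3 -m jog '{"offset":[[0,1.25,0],[0,1.25,0],[0.02,1.25,0],[0.02,1.25,0],[0,1.25,0]],"angular":[[0,0,0],[0,0,0],[0,0,0],[0,0,0],[0,0,0]],"hand":[-1,-1,-1,-1,-1]}'
python3 -m jog '{"offset":[[0,1.25,0],[0,1.25,0],[0,1.25,0],[0,1.25,0]],"angular":[[0,0,0],[0,0,0],[0,0,0],[0,0,0]],"hand":[-1,-1,-1,-1]}'
python3 -m jog '{"offset":[[0,1.1,0],[0,0,0]],"angular":[[0,0,0],[0,0,0]],"hand":[-1,-1]}'
python3 - <<'E'
from h import *
s=env.state();print(s["force"],s["ft_torque"]);goto([.548,.1877,.128],np.radians(13))
E
```

```text
t: 19.12
tool_pos: [0.5514, 0.1889, 0.1243]
tcp_rot: [0.553, 0.439, 0.554, -0.441]
force: [-4.5, -0.6, 5.9]
grip_width: 0.274
t: 19.62
tool_pos: [0.5997, 0.2, 0.1238]
tcp_rot: [0.552, 0.439, 0.555, -0.442]
force: [-4.5, -0.8, 6.1]
grip_width: 0.275
t: 19.88
tool_pos: [0.6109, 0.2025, 0.1238]
tcp_rot: [0.552, 0.439, 0.554, -0.441]
force: [-2.6, -0.9, 5.3]
grip_width: 0.272
[-2.60993121 -0.85583543  5.26147265] [-0.22410432  1.01965575 -0.00471598]
t 19.875 tcp [0.6109 0.2025 0.1238] F [-2.6 -0.9  5.3] grip 0.272
k -1 offset_cm [-0.39 -6.46  0.03] ang [-0.0001  0.      0.0042] world d mm [-62.9 -14.8   4.2]
target-oriented-axes: offset cm
```

```bash
python3 -m jog '{"offset":[[-1.3,0,0],[-1.2,0,0],[0,-4.1,0],[0,-4.1,0],[0,-4.2,0],[0,0,0],[0,0,0],[1.8,0,0],[0.4,0,0],[0.25,0,0],[0,0,0],[0,0,0]],"angular":[[0,0,0],[0,0,0],[0,0,0],[0,0,0],[0,0,0],[0,0,0],[0,0,0],[0,0,0],[0,0,0],[0,0,0],[0,0,0],[0,0,0]],"hand":[-1,-1,-1,-1,-1,-1,-1,-1,-1,-1,-1,-1]}'
python3 - <<'E'
from h import *
goto([.4925,.175,.128],np.radians(13))
E
```

```text
t: 21.38
tool_pos: [0.4921, 0.175, 0.1258]
tcp_rot: [0.554, 0.441, 0.553, -0.44]
force: [0.1, -0.9, 4.7]
grip_width: 0.271
t 21.375 tcp [0.4921 0.175  0.1258] F [ 0.1 -0.9  4.7] grip 0.271
k -1 offset_cm [-0.22  0.04  0.01] ang [-0.0001  0.0002 -0.0027] world d mm [ 0.4 -0.   2.2]
target-oriented-axes: offset cm
```

```bash
python3 -m jog '{"offset":[[0,1.25,0],[0,1.25,0],[0.02,1.25,0],[0.02,1.25,0],[0,1.25,0]],"angular":[[0,0,0],[0,0,0],[0,0,0],[0,0,0],[0,0,0]],"hand":[-1,-1,-1,-1,-1]}'
python3 -m jog '{"offset":[[0,1.25,0],[0,1.25,0],[0,1.25,0],[0,1.25,0]],"angular":[[0,0,0],[0,0,0],[0,0,0],[0,0,0]],"hand":[-1,-1,-1,-1]}'
python3 -m jog '{"offset":[[0,1.15,0],[0,0,0]],"angular":[[0,0,0],[0,0,0]],"hand":[-1,-1]}'
python3 - <<'E'
from h import *
s=env.state();print(s["force"],s["ft_torque"]);goto([.548,.1877,.128],np.radians(13))
E
```

```text
t: 22.0
tool_pos: [0.5508, 0.1887, 0.1243]
tcp_rot: [0.552, 0.439, 0.554, -0.441]
force: [-5.2, -2.1, 6.1]
grip_width: 0.273
t: 22.5
tool_pos: [0.5992, 0.1999, 0.1239]
tcp_rot: [0.552, 0.439, 0.555, -0.442]
force: [-4.2, -0.7, 5.2]
grip_width: 0.273
t: 22.75
tool_pos: [0.6108, 0.2025, 0.1238]
tcp_rot: [0.552, 0.439, 0.554, -0.441]
force: [-3.8, -1.7, 5.4]
grip_width: 0.272
[-3.81579843 -1.69806955  5.37129512] [-0.21981298  1.05332128 -0.02046693]
t 22.75 tcp [0.6108 0.2025 0.1238] F [-3.8 -1.7  5.4] grip 0.272
k -1 offset_cm [-0.39 -6.46  0.03] ang [-0.0001  0.      0.0044] world d mm [-62.8 -14.8   4.2]
target-oriented-axes: offset cm
```

Three strokes done; time is ample, so two slightly longer ones as margin.

```bash
python3 -m jog '{"offset":[[-1.3,0,0],[-1.2,0,0],[0,-4.2,0],[0,-4.2,0],[0,-4.3,0],[0,0,0],[0,0,0],[1.8,0,0],[0.4,0,0],[0.25,0,0],[0,0,0],[0,0,0]],"angular":[[0,0,0],[0,0,0],[0,0,0],[0,0,0],[0,0,0],[0,0,0],[0,0,0],[0,0,0],[0,0,0],[0,0,0],[0,0,0],[0,0,0]],"hand":[-1,-1,-1,-1,-1,-1,-1,-1,-1,-1,-1,-1]}'
python3 -m jog '{"offset":[[0,1.3,0],[0,1.3,0],[0.02,1.3,0],[0.02,1.3,0],[0,1.3,0],[0,1.3,0],[0,1.3,0],[0,1.3,0],[0,1.3,0],[0,1.3,0],[0,0,0]],"angular":[[0,0,0],[0,0,0],[0,0,0],[0,0,0],[0,0,0],[0,0,0],[0,0,0],[0,0,0],[0,0,0],[0,0,0],[0,0,0]],"hand":[-1,-1,-1,-1,-1,-1,-1,-1,-1,-1,-1]}'
python3 - <<'E'
from h import *
s=env.state();print(s["force"],s["ft_torque"]);goto([.548,.1877,.128],np.radians(13))
E
```

```text
t: 24.25
tool_pos: [0.489, 0.1744, 0.1258]
tcp_rot: [0.554, 0.441, 0.553, -0.44]
force: [0.4, -0.3, 5.6]
grip_width: 0.274
t: 25.62
tool_pos: [0.6139, 0.2032, 0.1239]
tcp_rot: [0.553, 0.439, 0.554, -0.441]
force: [-2.1, -0.8, 5.1]
grip_width: 0.268
[-2.13590671 -0.82756894  5.07804246] [-0.21529666  1.01984898 -0.05286313]
t 25.625 tcp [0.6139 0.2032 0.1239] F [-2.1 -0.8  5.1] grip 0.268
k -1 offset_cm [-0.39 -6.77  0.03] ang [-0.0001  0.      0.0035] world d mm [-65.9 -15.5   4.1]
target-oriented-axes: offset cm
```

```bash
python3 -m jog '{"offset":[[-1.3,0,0],[-1.2,0,0],[0,-4.3,0],[0,-4.3,0],[0,-4.4,0],[0,0,0],[0,0,0],[1.8,0,0],[0.4,0,0],[0.25,0,0],[0,0,0],[0,0,0]],"angular":[[0,0,0],[0,0,0],[0,0,0],[0,0,0],[0,0,0],[0,0,0],[0,0,0],[0,0,0],[0,0,0],[0,0,0],[0,0,0],[0,0,0]],"hand":[-1,-1,-1,-1,-1,-1,-1,-1,-1,-1,-1,-1]}'
python3 -m jog '{"offset":[[0,1.3,0],[0,1.3,0],[0.02,1.3,0],[0.02,1.3,0],[0,1.3,0],[0,1.3,0],[0,1.3,0],[0,1.3,0],[0,1.3,0],[0,1.3,0],[0,0,0]],"angular":[[0,0,0],[0,0,0],[0,0,0],[0,0,0],[0,0,0],[0,0,0],[0,0,0],[0,0,0],[0,0,0],[0,0,0],[0,0,0]],"hand":[-1,-1,-1,-1,-1,-1,-1,-1,-1,-1,-1]}'
python3 -m jog '{"offset":[[-1.5,0,0],[-2.5,0,0],[-3.0,0,0],[0,0,0],[0,0,0]],"angular":[[0,0,0],[0,0,0],[0,0,0],[0,0,0],[0,0,0]],"hand":[-1,-1,-1,-1,-1]}'
python3 - <<'E'
from h import *
goto([.5295,-.214,.17],np.radians(18.8))
im=imaging.get_image("wrist");cv2.imwrite("pics/w10.png",cv2.resize(im[60:300,150:360],None,fx=2.4,fy=2.4,interpolation=cv2.INTER_CUBIC))
E
```

```text
t: 27.12
tool_pos: [0.489, 0.1743, 0.1259]
tcp_rot: [0.554, 0.441, 0.553, -0.44]
force: [-0.6, -0.8, 5.7]
grip_width: 0.274
t: 28.5
tool_pos: [0.614, 0.2033, 0.124]
tcp_rot: [0.553, 0.439, 0.554, -0.441]
force: [-2.8, -0.3, 5.8]
grip_width: 0.27
t: 29.12
tool_pos: [0.6139, 0.2032, 0.1932]
tcp_rot: [0.553, 0.44, 0.554, -0.44]
force: [-0.7, 0.3, -0.9]
grip_width: 0.274
t 29.125 tcp [0.6139 0.2032 0.1932] F [-0.7  0.3 -0.9] grip 0.274
k -1 offset_cm [  2.34 -17.6   38.75] ang [-1.014e-01  1.000e-04  9.000e-04] world d mm [ -84.4 -417.2  -23.2]
target-oriented-axes: offset cm
```

View pics/w10.png

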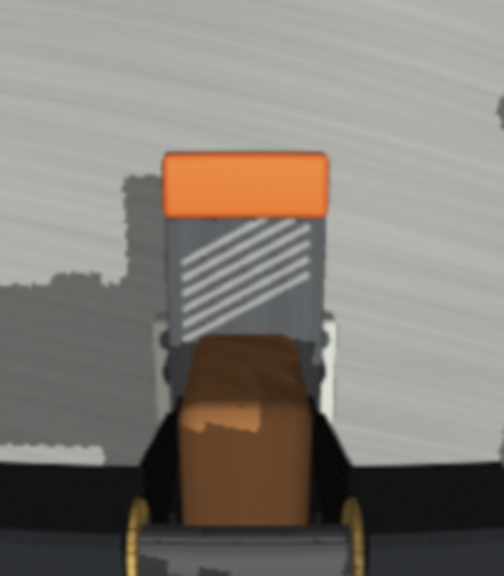

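```bash
python3 -m jog '{"offset":[[0,-2.2,4.85],[0,-2.2,4.85],[0,-2.2,4.85],[0,-2.2,4.85],[0,-2.2,4.85],[0,-2.2,4.85],[0,-2.2,4.85],[0,-2.1,4.8],[0,0,0],[0,0,0],[0,0,0]],"angular":[[0,0,0],[0,0,0],[0,0,0],[0,0,0],[0,0,0],[0,0,0],[0,0,0],[-0.101,0,0],[0,0,0],[0,0,0],[0,0,0]],"hand":[-1,-1,-1,-1,-1,-1,-1,-1,-1,-1,-1]}'
python3 - <<'E'
from h import *
goto([.5305,-.214,.0345],np.radians(18.8))
im=imaging.get_image("wrist");cv2.imwrite("pics/w11.png",im)
E
```

```text
t: 30.55
tool_pos: [0.5312, -0.2123, 0.1936]
tcp_rot: [0.575, 0.411, 0.576, -0.411]
force: [0.2, -0.2, -1.5]
grip_width: 0.274
t 30.55 tcp [ 0.5312 -0.2123  0.1936] F [ 0.2 -0.2 -1.5] grip 0.274
k -1 offset_cm [15.91 -0.11  0.16] ang [ 0.0009 -0.001   0.0004] world d mm [  -0.7   -1.7 -159.1]
target-oriented-axes: offset cm
```

View pics/w11.png

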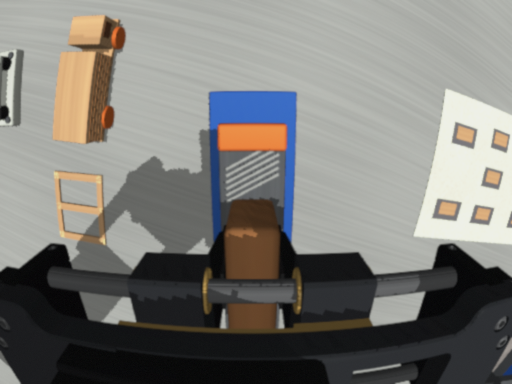

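Aligned above the mat (mat 210–296, file nose centred at 252). Lower to about 3 mm above, then touch down.

```bash
python3 -m jog '{"offset":[[5,-0.1,0.15],[5,0,0],[4,0,0],[1.5,0,0],[0,0,0],[0,0,0]],"angular":[[0,0,0],[0,0,0],[0,0,0],[0,0,0],[0,0,0],[0,0,0]],"hand":[-1,-1,-1,-1,-1,-1]}'
python3 -m jog '{"offset":[[0.15,0,0],[0,0,0]],"angular":[[0,0,0],[0,0,0]],"hand":[-1,-1]}'
python3 -m jog '{"offset":[[0.1,0,0],[0,0,0]],"angular":[[0,0,0],[0,0,0]],"hand":[-1,-1]}'
```

```text
t: 31.35
tool_pos: [0.5325, -0.2159, 0.0417]
tcp_rot: [0.576, 0.412, 0.574, -0.411]
force: [0.5, -0.8, -2.9]
grip_width: 0.273
t: 31.6
tool_pos: [0.5314, -0.2156, 0.039]
tcp_rot: [0.576, 0.412, 0.574, -0.412]
force: [0.9, -0.4, -1.3]
grip_width: 0.275
t: 31.85
tool_pos: [0.5307, -0.2153, 0.037]
tcp_rot: [0.575, 0.412, 0.575, -0.412]
force: [0.2, -0.6, -1.7]
grip_width: 0.269
```

```bash
python3 -m jog '{"offset":[[0.3,0,0],[0,0,0],[0,0,0]],"angular":[[0,0,0],[0,0,0],[0,0,0]],"hand":[-1,-1,-1]}'
python3 -m jog '{"offset":[[0.1,0,0],[0,0,0],[0,0,0]],"angular":[[0,0,0],[0,0,0],[0,0,0]],"hand":[-1,-1,-1]}'
```

```text
t: 32.22
tool_pos: [0.5307, -0.2153, 0.0338]
tcp_rot: [0.575, 0.412, 0.575, -0.412]
force: [0.1, 0.1, -1.9]
grip_width: 0.275
t: 32.6
tool_pos: [0.5308, -0.2153, 0.033]
tcp_rot: [0.575, 0.412, 0.575, -0.412]
force: [0.2, -0.4, -1.4]
grip_width: 0.273
```

```bash
python3 -m jog '{"offset":[[0.1,0,0],[0,0,0],[0,0,0]],"angular":[[0,0,0],[0,0,0],[0,0,0]],"hand":[-1,-1,-1]}'
```

```text
t: 32.98
tool_pos: [0.531, -0.2154, 0.0325]
tcp_rot: [0.575, 0.412, 0.575, -0.412]
force: [-1.8, 1.2, 3.8]
grip_width: 0.268
```

```bash
python3 -m jog '{"offset":[[0,0,0],[0,0,0],[0,0,0],[0,0,0],[0,0,0],[0,0,0],[0,0,0],[0,0,0]],"angular":[[0,0,0],[0,0,0],[0,0,0],[0,0,0],[0,0,0],[0,0,0],[0,0,0],[0,0,0]],"hand":[0.6,0.6,0.6,0.6,0.6,0.6,0.6,0.6]}'
python3 -m jog '{"offset":[[-1,0,0],[-3,0,0],[-5,0,0],[-5,0,0],[-4,0,0],[0,0,0],[0,0,0],[0,0,0]],"angular":[[0,0,0],[0,0,0],[0,0,0],[0,0,0],[0,0,0],[0,0,0],[0,0,0],[0,0,0]],"hand":[0.6,0.6,0.6,0.6,0.6,0.6,0.6,0.6]}'
python3 - <<'E'
from h import *
im=imaging.get_image("wrist");cv2.imwrite("pics/w12.png",im)
im=imaging.get_image("scene");cv2.imwrite("pics/s12.png",im)
print(env.state()["force"])
P=mdl([.5295,-.214,np.radians(18.8)],[(.075,.02,.011),(.075,-.02,.011),(-.075,-.02,.011),(-.075,.02,.011),(.105,.05,.005),(.105,-.05,.005)])
print(w2pix("wrist",P).round(1).tolist())
E
```

```text
t: 33.98
tool_pos: [0.5308, -0.2153, 0.032]
tcp_rot: [0.575, 0.412, 0.575, -0.412]
force: [-0.8, 0.0, 0.1]
grip_width: 0.799
t: 34.98
tool_pos: [0.5298, -0.2148, 0.2099]
tcp_rot: [0.574, 0.412, 0.576, -0.412]
force: [-0.1, 0.2, 0.5]
grip_width: 0.801
[-0.32430534 -0.23798491 -0.53429305]
[[233.7, 114.8], [268.0, 114.8], [266.4, 233.9], [235.4, 233.9], [208.7, 90.3], [293.1, 90.3]]
```

View pics/w12.png

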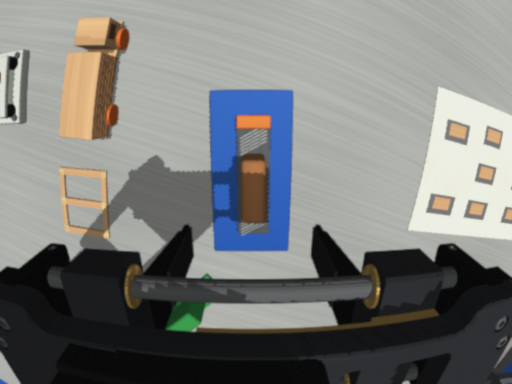

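View pics/s12.png

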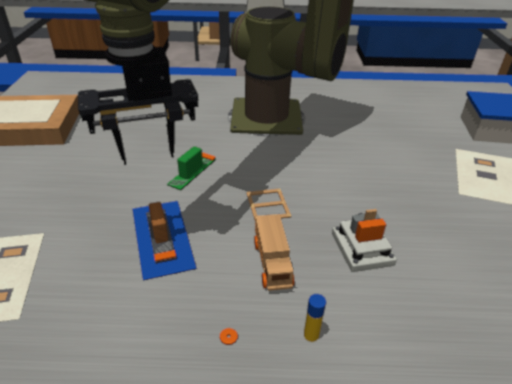

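The file lies flat in the mat's middle (nose at 237–270, 116; mat 210–293), and the truck, glue, offcut and wheel are where they were. Handing in.

Run:
```python
from station import env,job
print(job.job_done(), env.state()["t"])
```

```text
the job is handed in; nothing more can be done
the job is handed in; nothing more can be done
```

I gripped the file by its wooden grip, found the bar's end by touch at about 101 mm above the table, and filed it with five push strokes. I lifted the file about 25 mm off the bar before each return. I then laid it back on the mat, let go and handed the job in at about 35 s.

- **Strokes:** the contact ran from roughly 15–20 mm behind the nose to roughly 15–20 mm short of the heel. The first stroke was briefly held near its end, then carried on a further 8 mm.
- **Pressing:** the force was about 7–10 N, which means the saddle sank about 2.7–4 mm. Drag of about 3–6 N means a few millimetres of shear. I worked out both from force and height readings, since neither joint could be read directly.
- **Level:** the tool stayed within about 0.3° of level. A small difference between height and force suggests the file tipped up to about 1° in the grip when pressed near its ends.
- **Last pictures:** the file lies flat and within about 2 mm of the mat's middle, in line with it. The truck, glue, offcut, wheel and green decoy look undisturbed in the scene view. The gripper was open and clear of everything.
- **Disagreement:** camera estimates put the file's nose about 2 mm further back in the grip than the arm's readings did. That is about the calibration tolerance, and I allowed for it in the stroke ends.

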